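# Unlock the shear box and bed it on the load button

## Task

The shear box on its rails is locked by the black bar knob on the bridge. The knob has a left-hand thread: turn it clockwise, seen from above, until its pin is well clear of the box's tail plate, then slide the box along the rails until it meets the load button and press it on gently, with about 10 N on the button and never as much as 20 N, and let go so that the box stays resting against the button. Do not tighten the knob, do not force the box against the locking pin, and leave the things lying around alone.

Things in the scene. Friction and masses are not known exactly. Their poses are not given: they have to be found in the camera images.
- shear_frame: Fixed aluminium bed plate, 160 (its x) x 410 (its y) x 15 mm, origin on the bench near its middle. Two steel rails along its y, 93 mm apart, tops 35 mm above the bench, guide the shear box, which slides along the bed's +y to the load post. The bridge with the knob, its top 54 mm above the bench, stands near the -y end. Its place and yaw vary.
- lock_knob (a joint): Turn of the lock knob, rad, growing CLOCKWISE seen from above (left-hand thread: clockwise loosens). Starts between 0 and 0.3, locked; the pin leaves the tail plate at about 2.1, is well clear from 2.4; a stop ends the turn at 3.3. Counter-clockwise tightens (jammed below -0.2). Stiff all the way, about 0.25 N m; stays where it is left. Rises 1.9 mm a rad.
- knob_grip (a point): Grip point of the lock knob: on its upright axis in its black upright bar, 58 mm long (the point's x), 16 mm thick (y), 44 mm tall. The point is 17 mm below the bar's top and 27 mm above the 48 mm disc under the bar; 94 mm above the bench at joint 0. It turns and rises with the knob.
- box_grip (a point): Grip point of the loose steel shear box: centre of the steel bar on its top, 44 mm long (point's x, across the rails), 14 mm thick (y, the sliding direction), 46 mm tall; 84 mm above the bench and 130 mm from the knob's axis when locked. Box 90 x 90 x 40 mm, 0.5 to 1 kg with its tail, 1.5 mm play to each rail; it drags on the bed with 1 to 4 N of friction.
- box_nose (a point): Centre of the shear box's flat +y face, the nose that meets the load button; 45 mm in +y of the grip point, 20 mm above the bed plate. At the other end a 70 mm wide, 12 mm thick tail plate runs under the bridge; its 14 mm hole takes the knob's 10 mm locking pin.
- load_post: Painted block 70 x 45 x 50 mm on the bed's +y end; origin at the foot of its face towards the box, y as the bed's. At 25 mm height a steel ram stands out of that face to the box, with a 26 mm round load button. Its reach is set anew each time and not measured: the button's face is 31 to 71 mm ahead of the block, so it must be felt or seen. Sprung, 3 N per mm, damped, 6 mm travel, then solid.
- grease_jar: Bystander: white jar, 64 mm across, 60 mm high; origin under its centre.
- cutter_ring: Bystander: steel ring, 72 mm across, 25 mm high; origin under its centre.
- spanner: Bystander: steel spanner lying on the bench; origin under its middle.
- porous_stone: Bystander: brown disc, 60 mm across, 12 mm high; origin under its centre.
Things that resemble listed ones, but are neither listed nor needed, are in the scene too. Of the things that look like the part that bears box_grip, the middle-sized one is meant.

How it is judged:
By the outcome, as a careful person would: the job done as asked, in the order asked, and still so for the second after the job is handed in, with the robot touching nothing.
It also fails if it takes over 72 s, if anything falls off the work surface, if the arm or the gripper's body presses on something with over 40 N, if the wrist force passes 120 N, or if a joint passes its speed limit or range.

## Robot

A 6-joint arm with a two-finger parallel gripper is mounted at the origin on the work surface. World frame = base frame: x ahead of the robot, y to its left, z up, the work surface at z = 0. Lengths are in mm, angles in rad, forces in N, time in s.
With the tool pointing down it reaches from about 275 to 875 mm from the base axis. Payload 12.5 kg.
Tool frame: the origin (TCP) lies at the very end of the fingers, on their centre line; the grasp point (between the pads) lies 19 mm behind it; z points along the fingers, y is the direction in which the jaws open and shut (so a half turn about z gives the same grasp; the last joint's range is limited). The gripper opens to 85 mm and grips with 20 to 120 N. Pads are 22 mm wide; open, the fingers measure 114 mm over their backs; the gripper's body (76 mm by 85 mm) begins 54 mm behind the grasp point. The pads swing forward as they close: fully open they stand 13 mm farther back than shut.
Start: joints at [1.082, 0.351, 1.652, -0, 1.139, -0.085], TCP at [216.072, 505.764, 231.29] pointing down, gripper open.
Joint ranges: [-2.75, 2.75], [-0.79, 2.1], [0.01, 2.65], [-1.57, 4.71], [0.07, 3.14], [-2.87, 2.87]. Speed limits (rad/s): [2.22, 2.22, 2.79, 3.14, 3.14, 3.14].

## Interface

Orientations are given as a rotation vector (axis times angle).
In Python, from workcell import env, solve_ik, snapshot, camera_model, ticket, telemetry gives the robot as it stands. Calls block until the motion is done:
- env.reach(position, orientation): joint-space move of the TCP to a pose.
- env.movel(position, v=150, ori=None): straight line of the TCP; ori=None keeps the orientation; v is the mean speed in mm/s.
- env.set_joints(angles): joint-space move.
- env.gripper_to(opening, strength=None): finger opening in mm; strength is the grip in N (None keeps the last); returns when the fingers have stopped.
- env.pause(seconds).
- solve_ik(position, orientation): joint angles nearest the present ones, or None.
- snapshot(name): name is "scene" or "top"; returns the picture (400x640x3 uint8, blue, green, red); there is no depth.
- camera_model(name): a dict with "vfov" (degrees; the focal length in pixels is half the picture's height over the tangent of half this angle, whatever the lens; pixels are square), "cx", "cy" (the principal point, pixels), "origin" and "orientation" of the camera in the world. Camera axes: x right, y up, looking along -z (the intrinsics and any distortion apply to the point x, -y, -z); pixel columns grow to the right and rows downward; lengths in mm; the calibration is good to about 2 mm. A picture is of the moment at which its call begins. camera_model takes no time and is no camera call.
A pose or a line that the arm cannot do raises env.Unreachable and nothing moves.
- ticket.job_done(): hands the job in, once; it reports no verdict.
Readings, each from a call of its own:
- telemetry.get_time_s(): time.
- telemetry.get_qpos(): joint angles.
- telemetry.get_qd(): joint speeds.
- telemetry.get_joint_efforts(): joint torques, N m.
- telemetry.get_tool_pos(): TCP position.
- telemetry.get_ee_rot(): TCP orientation.
- telemetry.get_wrist_force(): force on the tool from outside, world axes, zero at the start.
- telemetry.get_moment(): the same for the moment, N m.
- telemetry.get_finger_gap(): finger opening in mm.
Only numpy, scipy, OpenCV 4.12 (cv2) and the standard library are available. Lean on these libraries where they do the work, as an engineer would, in place of code of your own. Each camera call takes 0.05 s, during which the arm holds its last target. There are 200 camera calls.

## Working session

There is one attempt and no reset: what is moved stays moved. The work goes in short steps, each a Python script; the robot and the scene stay as the last script left them, time stands still between calls to the robot, and variables do not carry over. Pictures are saved under pics/ and viewed, about 8 in all and at most 12, crops included, and the job is handed in when it is done.

```bash
mkdir -p pics; ls; python3 - <<'E'
from workcell import env, solve_ik, snapshot, camera_model, ticket, telemetry
import cv2
for n in("scene","top"):
    print(n,camera_model(n)); cv2.imwrite(f"pics/{n}0.png",snapshot(n))
print(telemetry.get_time_s(),telemetry.get_ee_rot())
E
```

```text
pics
scene {'vfov': 53.66952162514402, 'cx': 323.8386367540097, 'cy': 205.98007654203016, 'origin': array([1457.72423152,  593.81050802,  863.84242055]), 'orientation': array([0.58742208, 1.01775875, 1.94862396])}
top {'vfov': 47.85412464173908, 'cx': 322.89204552931875, 'cy': 198.76526869097918, 'origin': array([ 336.70879336,   17.42670106, 1432.30604224]), 'orientation': array([ 0.08887148, -0.09120354, -1.5731866 ])}
0.1 [-6.29938098e-01 -3.07750678e+00  1.53560658e-03]
```

View pics/scene0.png

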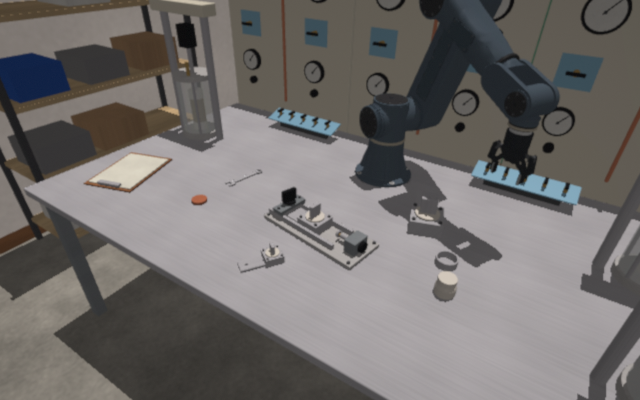

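View pics/top0.png

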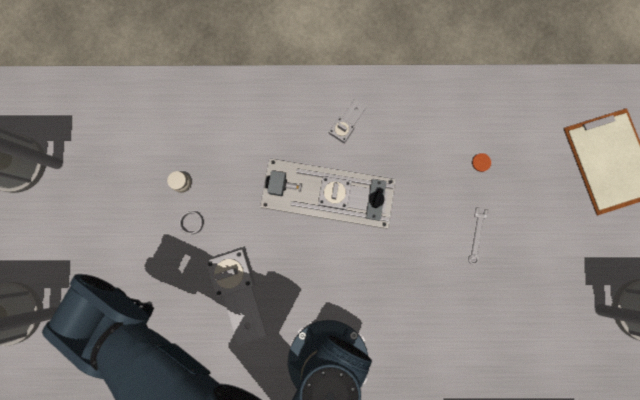

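The scene picture shows the bed at about (320,228), and the top picture shows it at (328,194). The things that could be taken for the box (top view) are:
- on the rails (335,192)
- large one by the arm's shadow (230,268)
- small one (343,129)

The middle-sized one is the box on the rails. The knob is at (377,195), the post at (276,182). I'll check with one close crop.

```bash
python3 - <<'E'
import cv2,numpy as np
t=cv2.imread("pics/top0.png")[150:235,255:405]; s=cv2.imread("pics/scene0.png")[180:270,255:385]
a=cv2.resize(t,None,fx=5,fy=5,interpolation=cv2.INTER_CUBIC)[:, :750]
cv2.imwrite("pics/ctop.png",a)
cv2.imwrite("pics/cscene.png",cv2.resize(s,None,fx=6,fy=6,interpolation=cv2.INTER_CUBIC))
E
```

```text
(no output)
```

View pics/ctop.png

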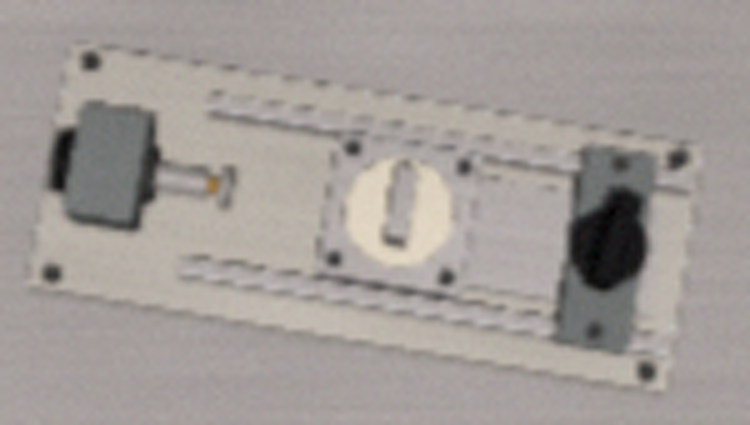

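View pics/cscene.png

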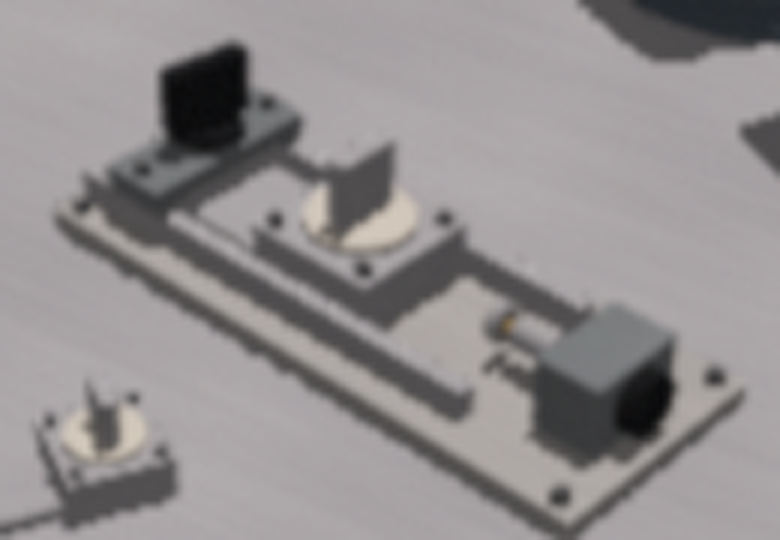

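The crops confirm it. The box is on the rails, with its steel bar at crop (398,203). The knob bar is at (612,240), the bridge screws at (620,163) and (595,330), and the button face at about (222,187). I'll cast rays next.

```bash
cat > h.py <<'E'
from workcell import env, solve_ik, snapshot, camera_model, ticket, telemetry
import numpy as np, cv2
from scipy.spatial.transform import Rotation as R
def ray(n,p,z):
    c=camera_model(n); f=200/np.tan(np.radians(c["vfov"]/2))
    p=np.atleast_2d(p).astype(float)
    d=np.c_[(p[:,0]-c["cx"])/f,-(p[:,1]-c["cy"])/f,-np.ones(len(p))]
    d=R.from_rotvec(c["orientation"]).apply(d); o=np.array(c["origin"])
    return o+d*((z-o[2])/d[:,2])[:,None]
def down(psi):  # tool down, tool y (jaw axis) along world heading psi
    y=np.array([np.cos(psi),np.sin(psi),0]); z=np.array([0,0,-1.])
    return R.from_matrix(np.c_[np.cross(y,z),y,z]).as_rotvec()
def log(s): 
    print(s,"t",round(telemetry.get_time_s(),2),"p",np.round(telemetry.get_tool_pos(),1),"F",np.round(telemetry.get_wrist_force(),1),"M",np.round(telemetry.get_moment(),2),"gap",round(telemetry.get_finger_gap(),1))
E
python3 - <<'E'
from h import *
np.set_printoptions(precision=1,suppress=True)
T=lambda *p:np.array(p)/5+[255,150]-0.4
S=lambda *p:np.array(p)/6+[255,180]-0.4
def rep(n,a,b): d=b[:2]-a[:2]; print(n,(a+b)/2,"len",np.hypot(*d),"ang",np.degrees(np.arctan2(d[1],d[0])))
c=ray("top",T((72,43),(700,147),(665,390),(32,285)),15)
print("centre",c.mean(0)); rep("e1",c[1],c[0]);rep("e2",c[2],c[3]);rep("w1",c[0],c[3]);rep("w2",c[1],c[2])
h=ray("top",T((90,61),(680,158),(647,372),(52,273)),15)
rep("h1",h[1],h[0]);rep("h2",h[2],h[3]); print(h.mean(0))
b=ray("top",T((620,163),(595,330)),54); rep("bridge top",b[0],b[1])
b=ray("scene",S((267,102),(142,170)),54); rep("bridge scene",b[0],b[1])
x=ray("top",T((353,148),(464,167),(446,277),(334,258)),55); print("box",x.mean(0))
x=ray("scene",S((275,219),(445,217),(364,270)),55); print("box scene",(x[1]+x[0]*0+x[2]*0), x)
rep("boxbar scene z107",*ray("scene",S((330,175),(394,143)),107))
rep("knob scene front top z112",*ray("scene",S((163,72),(240,42)),112))
rep("knob top z112",*ray("top",T((625,187),(603,290)),112))
print("button top",ray("top",T((215,187),(222,187),(235,187)),40))
print(ray("scene",S((490,322)),40))
E
```

```text
centre [519.2  -1.   15. ]
e1 [596.6 -13.4  15. ] len 406.09128865169123 ang 80.22438251034959
e2 [441.7  11.3  15. ] len 404.2792460103794 ang 80.31990317247173
w1 [553.4 198.6  15. ] len 157.19543054726984 ang 171.2873826935752
w2 [ 485.  -200.7   15. ] len 156.4982750938621 ang 170.62844526311818
h1 [587.3 -12.7  15. ] len 381.15533522471407 ang 80.29874077496744
h2 [451.2  10.5  15. ] len 380.3353914705855 ang 80.28471984011347
[519.2  -1.1  15. ]
bridge top [ 494.4 -148.8   54. ] len 104.8490629678385 ang 170.53584263400535
bridge scene [ 491.1 -153.8   54. ] len 105.73472787370625 ang -9.716933561164291
box [515.8 -20.7  55. ]
box scene [482.4  14.3  55. ] [[540.4 -66.7  55. ]
 [482.4  14.3  55. ]
 [552.5   3.7  55. ]]
boxbar scene z107 [523.5 -17.4 107. ] len 49.11366139027254 ang 165.84132790548188
knob scene front top z112 [ 493.3 -153.3  112. ] len 56.50571126750016 ang 162.12440153440483
knob top z112 [ 492.4 -145.7  112. ] len 62.739663468296975 ang 167.01825009189355
button top [[534.2  93.7  40. ]
 [534.2  89.4  40. ]
 [534.2  81.2  40. ]]
[[536.3  78.3  40. ]]
```

```bash
python3 - <<'E'
from h import *
print(R.from_rotvec(telemetry.get_ee_rot()).as_matrix().round(2)[:,1])
p=np.array([493,-150.5,77])
for s in(75,255):
  for d in(0,60,120,155,170):
    q=solve_ik(p,down(np.radians(s-d))); print(s,d,None if q is None else np.round(q,2))
E
```

```text
[ 0.39  0.92 -0.  ]
75 0 [-0.39  0.51  1.86 -0.    0.77 -1.7 ]
75 60 [-0.39  0.51  1.86 -0.    0.77 -0.65]
75 120 [-0.39  0.51  1.86 -0.    0.77  0.4 ]
75 155 [-0.39  0.51  1.86 -0.    0.77  1.01]
75 170 [-0.39  0.51  1.86 -0.    0.77  1.27]
255 0 [-0.39  0.51  1.86 -0.    0.77  1.45]
255 60 [-0.39  0.51  1.86 -0.    0.77  2.49]
255 120 [-0.39  0.51  1.86 -0.    0.77 -2.74]
255 155 [-0.39  0.51  1.86 -0.    0.77 -2.13]
255 170 [-0.39  0.51  1.86  0.    0.77 -1.87]
```

```bash
python3 - <<'E'
from h import *
o=down(np.radians(75)); 
env.reach([493,-150.5,200],o); env.gripper_to(60,20); log("above")
env.movel([493,-150.5,135],v=120); log("pre")
cv2.imwrite("pics/s1.png",cv2.resize(snapshot("scene")[150:250,230:380],None,fx=5,fy=5,interpolation=cv2.INTER_CUBIC))
E
```

```text
above t 3.0 p [ 493.  -150.4  200. ] F [ 0.5  0.7 -0.5] M [ 0.01  0.   -0.07] gap 60.1
pre t 3.69 p [ 493.3 -150.6  135.5] F [ 0.3 -0.3  0.8] M [-0.02 -0.01  0.04] gap 60.3
```

View pics/s1.png

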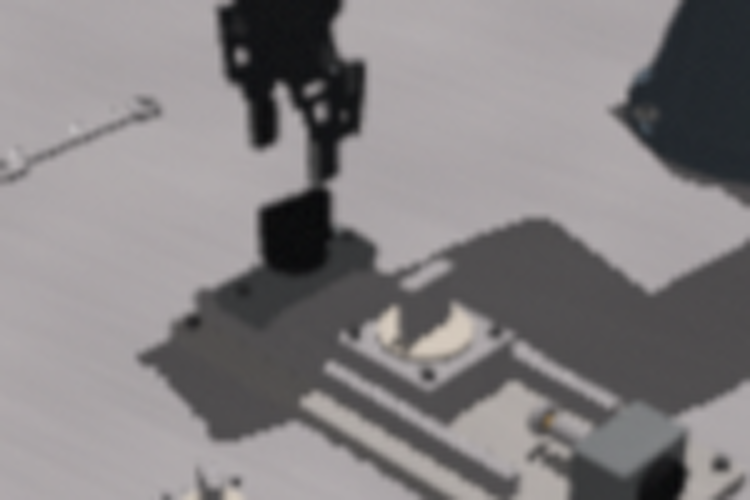

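The fingers are at crop (263,145) and (323,180), straddling the bar whose top edge runs from (262,208) to (330,190). They look roughly centred. Next I'll descend, close gently and read the force.

```bash
python3 - <<'E'
from h import *
S=lambda *p:np.array(p)/5+[230,150]-0.4
print("fingers",ray("scene",S((293,164)),141),"bar",ray("scene",S((296,199)),111.5))
env.movel([493,-150.5,77],v=80); log("down")
for g in (35,28,24,21,18):
    env.gripper_to(g,20); log(g)
    if np.hypot(*telemetry.get_wrist_force()[:2])>6: break
E
```

```text
fingers [[ 494.42680757 -151.72862705  141.        ]] bar [[ 493.37843013 -150.81212343  111.5       ]]
down t 4.62 p [ 493.2 -150.6   77.3] F [-0.4  0.1  0.3] M [ 0.02  0.01 -0.01] gap 60.1
35 t 4.98 p [ 493.1 -150.5   77.2] F [ 0.4 -0.3  0.1] M [0.03 0.   0.02] gap 35.1
28 t 5.22 p [ 493.  -150.5   77. ] F [ 0.4 -0.9  0.5] M [-0.06 -0.01 -0.05] gap 27.8
24 t 5.44 p [ 493.  -150.5   77. ] F [-0.   0.2 -0.5] M [0.06 0.03 0.  ] gap 23.9
21 t 5.66 p [ 493.  -150.5   77. ] F [0.4 1.3 0. ] M [-0.   -0.01 -0.02] gap 21.2
18 t 5.88 p [ 493.  -150.5   77. ] F [-0.2  0.3  0.2] M [-0.02 -0.02  0.01] gap 18.2
```

Centred to within about 1 mm. I'll grip and start turning in steps.

```bash
python3 - <<'E'
from h import *
env.gripper_to(8,30); log("grip30")
F=telemetry.get_wrist_force()
if np.hypot(*F[:2])<15:
    env.gripper_to(8,70); log("grip70")
    for d in (0.1,0.2,0.35,0.5):
        env.movel([493,-150.5,77+1.9*d],v=30,ori=down(np.radians(75)-d)); log(d)
E
```

```text
grip30 t 6.09 p [ 493.1 -150.6   77.1] F [-0.1 -1.9  0.5] M [-0.28  0.02 -0.14] gap 16.1
grip70 t 6.31 p [ 493.1 -150.6   77.1] F [ 0.2 -2.1  1.1] M [-0.32  0.08 -0.02] gap 15.4
0.1 t 6.56 p [ 493.3 -150.7   77.3] F [ 1.1 -2.6  1. ] M [-0.51 -0.23 -0.26] gap 15.0
0.2 t 6.81 p [ 493.3 -150.7   77.5] F [ 0.5 -4.3 -0.2] M [-0.72 -0.25 -0.29] gap 14.8
0.35 t 7.11 p [ 493.2 -150.8   77.8] F [ 1.5 -4.7 -0.6] M [-0.84 -0.29 -0.21] gap 15.2
0.5 t 7.41 p [ 493.2 -150.8   78. ] F [ 0.9 -5.8  0.7] M [-0.9  -0.16 -0.25] gap 14.9
```

```bash
python3 - <<'E'
from h import *
y=R.from_rotvec(telemetry.get_ee_rot()).as_matrix()[:,1]; print("heading",np.degrees(np.arctan2(y[1],y[0])),telemetry.get_qpos()[5], telemetry.get_joint_efforts().round(2))
a=snapshot("scene")[160:230,255:345]; b=snapshot("top")[150:235,330:420]
cv2.imwrite("pics/s2.png",np.vstack([cv2.resize(a,None,fx=4,fy=4,interpolation=3),cv2.resize(b[15:80],None,fx=4,fy=4,interpolation=3)]))
E
```

```text
heading 46.55589783889363 -1.1992499666297114 [  2.8  -50.74 -19.28   0.66   0.76   0.07]
```

View pics/s2.png

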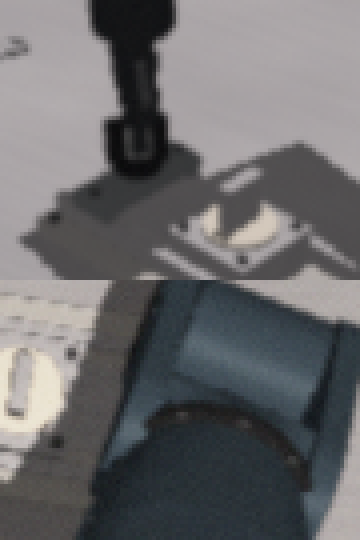

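The pads sit flush on the bar, and the heading went from 75° to 46.6°, which is clockwise. The resistance is about 0.25 N m, matching a loosening turn. I'll continue.

```bash
python3 - <<'E'
from h import *
for d in (0.8,1.1,1.4,1.7,2.0,2.3,2.5,2.65):
    env.movel([493,-150.5,77+1.9*d],v=30,ori=down(np.radians(75)-d)); log(d)
    if np.hypot(*telemetry.get_wrist_force()[:2])>18 or abs(telemetry.get_moment()[2])>0.8: print("STOP"); break
y=R.from_rotvec(telemetry.get_ee_rot()).as_matrix()[:,1]; print("heading",np.degrees(np.arctan2(y[1],y[0])))
E
```

```text
0.8 t 7.96 p [ 493.1 -150.9   78.6] F [ 0.3 -5.6  0.8] M [-1.06 -0.04 -0.23] gap 15.5
1.1 t 8.41 p [ 492.9 -150.9   79.2] F [-0.4 -6.3  0.8] M [-1.12  0.05 -0.22] gap 14.9
1.4 t 8.86 p [ 492.8 -150.9   79.7] F [-1.4 -6.5  2.1] M [-1.08  0.25 -0.26] gap 15.4
1.7 t 9.31 p [ 492.7 -150.9   80.3] F [-1.  -6.8  3.4] M [-1.14  0.31 -0.16] gap 15.1
2.0 t 9.76 p [ 492.6 -150.8   80.9] F [-2.  -6.6  3.3] M [-1.04  0.39 -0.2 ] gap 15.0
2.3 t 10.21 p [ 492.5 -150.7   81.5] F [-2.5 -5.9  3.4] M [-0.98  0.47 -0.25] gap 15.2
2.5 t 10.56 p [ 492.5 -150.7   81.8] F [-3.4 -5.3  4.7] M [-0.9   0.49 -0.24] gap 15.2
2.65 t 10.86 p [ 492.5 -150.6   82.1] F [-2.8 -3.8  4. ] M [-0.86  0.45 -0.19] gap 14.9
heading -76.6229556036492
```

```bash
python3 - <<'E'
from h import *
env.gripper_to(50,60); log("open")
env.movel([492.5,-150.6,190],v=200); 
p=np.array([514.6,-22,190]); env.reach(p+[0,100,0],down(np.radians(80.3))); log("away")
a=snapshot("scene")[180:270,255:385]; b=snapshot("top")
cv2.imwrite("pics/top3.png",b); b=b[150:235,325:410]
cv2.imwrite("pics/s3.png",np.hstack([cv2.resize(a,(520,360),interpolation=3),cv2.resize(b,(280,360),interpolation=3)]))
E
```

```text
open t 11.28 p [ 493.  -150.3   82. ] F [-0.1 -0.5  0.2] M [ 0.01  0.01 -0.04] gap 49.7
away t 13.95 p [514.6  77.8 189.8] F [ 0.3 -0.4 -0.1] M [-0.01 -0.01 -0.03] gap 50.3
```

View pics/s3.png

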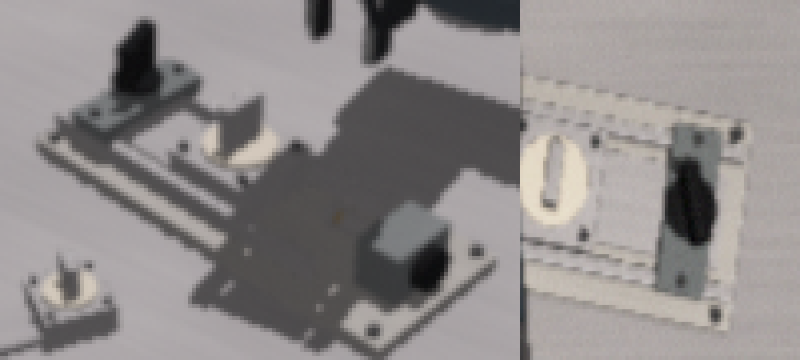

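The knob bar now leans the other way, and its heading of about 13° matches the gripped turn, so the joint is about 2.74 rad. The tail plate is free and the box hasn't moved. Next I'll cage the box bar loosely and push with the rear finger.

```bash
python3 - <<'E'
from h import *
u=np.array([np.cos(np.radians(80.3)),np.sin(np.radians(80.3)),0]); c=np.array([514.9,-22.4,0])
env.reach(c+[0,0,190],down(np.radians(80.3)))
env.movel(c+[0,0,67],v=120); log("down")
env.gripper_to(22,80); log("cage")
def step(s,v):
    env.movel(c+u*s+[0,0,67],v=v); f=[]
    for _ in range(5): f.append(telemetry.get_wrist_force()@u)
    print("s",s,"Fu",np.round(np.mean(f),2)); return np.mean(f)
for s in (2,4,6,8,15,25):
    if abs(step(s,25))>8: break
log("end")
E
```

```text
down t 15.71 p [515.3 -22.4  67.6] F [ 1.  -0.3  0.1] M [ 0.03 -0.04  0.03] gap 50.1
cage t 16.09 p [515.  -22.4  67.2] F [-0.5  0.5  1.3] M [0.02 0.02 0.07] gap 22.2
s 2 Fu 1.04
s 4 Fu -0.17
s 6 Fu 0.04
s 8 Fu 0.4
s 15 Fu 0.12
s 25 Fu -0.29
end t 18.07 p [519.1   2.5  67. ] F [ 0.7 -0.4  0.6] M [ 0.02  0.01 -0.01] gap 21.8
```

```bash
cat >> h.py <<'E'
u=np.array([np.cos(np.radians(80.3)),np.sin(np.radians(80.3)),0]); c=np.array([514.9,-22.4,0])
def step(s,v,say=True):
    env.movel(c+u*s+[0,0,67],v=v); f=[]
    for _ in range(4): f.append(telemetry.get_wrist_force()@u); env.pause(0.02)
    if say: print("s",s,"Fu",np.round(np.mean(f),2),"pos",np.round((telemetry.get_tool_pos()-c)@u,2))
    return np.mean(f)
E
python3 - <<'E'
from h import *
step(40,25); step(48,20)
for s in np.arange(49,75,1):
    if abs(step(s,10))>2.5: break
log("end")
a=snapshot("scene")[180:270,255:385]
cv2.imwrite("pics/s4.png",cv2.resize(a,(780,540),interpolation=3))
E
```

```text
s 40 Fu -0.14 pos 40.08
s 48 Fu 0.4 pos 48.15
s 49 Fu -0.34 pos 49.02
s 50 Fu -1.2 pos 50.0
s 51 Fu -1.07 pos 51.06
s 52 Fu -1.01 pos 52.1
s 53 Fu -0.66 pos 53.09
s 54 Fu -0.79 pos 54.07
s 55 Fu -0.91 pos 55.07
s 56 Fu -0.92 pos 56.07
s 57 Fu -1.03 pos 57.08
s 58 Fu -0.95 pos 58.08
s 59 Fu -0.86 pos 59.07
s 60 Fu -0.92 pos 60.06
s 61 Fu -1.0 pos 61.08
s 62 Fu -0.85 pos 62.08
s 63 Fu -1.72 pos 63.07
s 64 Fu -0.63 pos 64.08
s 65 Fu -2.79 pos 64.98
end t 24.89 p [525.9  41.7  67. ] F [-0.1 -2.5  1.6] M [-0.37  0.07  0.  ] gap 22.3
```

View pics/s4.png

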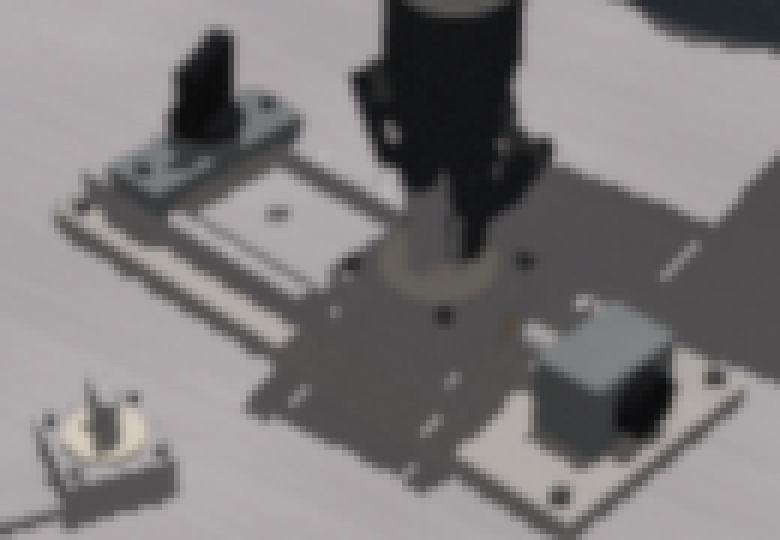

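The box is free of the bridge, with the tail hole visible at (277,213), and it is just meeting the button. The held force rose from the 0.9 N drag to 2.8 N. I'll press on in small steps until Fu is about −11 N, which puts about 10 N on the button plus about 1 N of drag.

```bash
python3 - <<'E'
from h import *
for s in np.arange(65.4,70.5,.4):
    if step(s,4)<-10.3: break
env.pause(.3); f=[]
for _ in range(10): f.append(telemetry.get_wrist_force()@u); env.pause(.03)
print(np.mean(f),np.std(f)); log("held")
E
```

```text
s 65.4 Fu -4.85 pos 65.28
s 65.80000000000001 Fu -5.46 pos 65.64
s 66.20000000000002 Fu -6.38 pos 65.95
s 66.60000000000002 Fu -7.05 pos 66.24
s 67.00000000000003 Fu -8.27 pos 66.54
s 67.40000000000003 Fu -9.34 pos 66.84
s 67.80000000000004 Fu -10.2 pos 67.11
s 68.20000000000005 Fu -10.83 pos 67.45
-11.052490555506024 0.3378597439115045
held t 28.11 p [526.3  44.1  67.1] F [ -2.  -10.9   2.7] M [-1.59  0.33 -0.03] gap 22.0
```

About 10 N is on the button. I'll ease back slowly so the box follows the spring, then let go and lift off.

```bash
python3 - <<'E'
from h import *
s=68.0
while s>61:
    f=step(s,3,say=False); print(round(s,1),round(f,1),end="; ")
    if f>-0.4: break
    s-=.3
step(s-2.5,8); 
env.gripper_to(44,40); log("open")
env.movel(c+u*(s-2.5)+[0,0,190],v=120); log("up")
env.reach([400,250,300],down(np.radians(80.3))); log("away")
im=snapshot("scene"); t=snapshot("top"); cv2.imwrite("pics/top5.png",t)
cv2.imwrite("pics/s5.png",np.hstack([cv2.resize(im[190:270,255:385],(455,280),interpolation=3),cv2.resize(t[155:230,255:345],(336,280),interpolation=3)]))
E
```

```text
68.0 -10.0; 67.7 -7.9; 67.4 -6.4; 67.1 -5.9; 66.8 -5.2; 66.5 -4.2; 66.2 -3.0; 65.9 -1.7; 65.6 -0.8; 65.3 -0.5; 65.0 0.1; s 62.50000000000003 Fu -0.16 pos 62.49
open t 32.47 p [525.5  39.2  67. ] F [-0.1  0.6  0.6] M [ 0.04 -0.01 -0.04] gap 44.0
up t 33.64 p [525.   39.2 189.3] F [0.6 1.1 0.1] M [ 0.03 -0.04  0.02] gap 43.8
away t 34.69 p [400.3 249.4 299.3] F [-0.3 -0.8 -0.4] M [-0.01 -0.04  0.03] gap 43.9
```

View pics/s5.png

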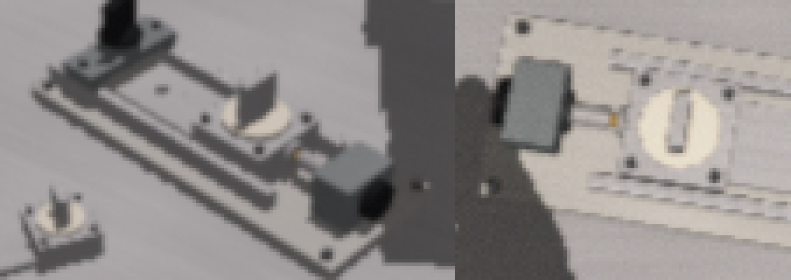

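The box is resting against the button at crop (618,120) with no visible gap, and the robot is clear. Handing in.

```bash
python3 -c "
from h import *
env.pause(.3); ticket.job_done(); print(telemetry.get_time_s())"
```

```text
the job is handed in; nothing more can be done
the job is handed in; nothing more can be done
```

The knob is unlocked, and the box was pressed onto the load button with about 10 N, then let go and left resting there. I handed the job in at about 35 s of robot time.

- **Knob:** I turned it about 2.65 rad clockwise in one grasp. I put the joint at about 2.74 rad, worked out from the bar's angle. The turning resistance read about 0.25 N m, as expected. Afterwards the pictures showed the bar leaning the other way and, once the box had moved, the tail plate's hole clear of the bridge.
- **Box:** I pushed it with a loosely caged finger, against about 1 N of drag. It met the button after roughly 60 mm. I pressed in small steps to 11 N held at the wrist, so about 10 N on the button after the drag, then eased back slowly until the force was zero.
- **Last checks:** The final picture shows the box against the button with no visible gap at about 3 mm per pixel. The wrist force is near zero, the arm is clear, and the things lying around were not touched.
- **Disagreement:** The moment about the vertical axis read negative while turning clockwise, where I expected a positive reaction. I went by the tool heading and the pictures instead. The two cameras also differed by about 5 mm on where the knob and box were; I used a value in between, and it proved centred when gripped.

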